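Set up the bench sander: drum on, board against the fence

TASK

Set up the bench sander for the next piece. Put the orange sanding drum over the spindle and turn it until the slots in its foot drop over the arms of the drive cross, so that it stands fully down on the plate; then slide the plywood board, without lifting it off the plate, flush and square into the corner of the fence, its long side along the side fence. Leave the grey drum and everything else on the bench where they are.

Things in the scene. Friction and masses are not known exactly. Their poses are not given: they have to be found in the camera images.
- sander: bench sander, fixed: grey plate 280 (its x) x 320 (its y) x 10 mm. Origin: centre of its underside, on the bench. Spindle at its (0, -100) mm. An aluminium corner fence 26 mm high stands on the plate's +x and +y sides: far fence along y (inner face x = +120, from y = -49 to +151 mm), side fence along x (inner face y = +135, from x = -136 to +120 mm)
- spindle_foot (a point): point on the spindle's axis at the plate's top; axes as the sander's. Steel spindle 16 mm thick, 46 mm high, top 9 mm tapered to 8 mm. Around its foot a brass drive cross: four round arms 8 mm thick reaching 18 mm from the axis, tops 10 mm above the plate. The cross turns stiffly with the spindle; its angle is arbitrary and not reported (it repeats every quarter turn)
- spindle_tip (a point): top end of the spindle, on its axis, 46 mm above the plate
- fence_corner (a point): inner corner of the fence at the plate's top; axes as the sander's: the fence faces are its planes x = 0 and y = 0, the board belongs on the -x, -y side
- drum_orange: orange sanding drum, upright, 50 mm outside, 60 mm high, bore 20 mm right through, 0.11 kg. Origin: centre of its underside, z up its axis. Its foot has two slots crossing along its own x and y, 12 mm wide, 13 mm deep, that fit over the arms of the drive cross; if not in line within about 6 degrees, it stops on the arms 10 mm too high
- board: plywood board lying flat, 110 (its x) x 70 (its y) x 18 mm, about 0.11 kg, on the sander's plate. Origin: centre of its underside. Its long sides belong along the side fence
- drum_grey: grey spare sanding drum, same shape and size as the orange one; leave it where it stands. Origin: centre of its underside
- drill: black cordless drill lying on the bench, about 190 x 200 x 63 mm; bystander. Origin: on the bench below the middle of its barrel
- mug: blue mug, 80 mm wide, 95 mm high; bystander. Origin: centre of its underside
- glue: white glue bottle with orange cap, 60 mm wide, 170 mm high; bystander. Origin: centre of its underside
- offcut_a: wood offcut 200 x 45 x 25 mm; bystander. Origin: centre of its underside
- offcut_b: wood offcut 140 x 60 x 30 mm; bystander. Origin: centre of its underside
- slice0: round slice of wood, 68 mm wide, 12 mm thick; bystander. Origin: centre of its underside
- slice1: round slice of wood, 58 mm wide, 12 mm thick; bystander. Origin: centre of its underside
Things that resemble listed ones, but are neither listed nor needed, are in the scene too. Leave any blue look-alike of the drum_orange alone.

How it is judged:
By the outcome, as a careful person would: the job done as asked, in the order asked, and still so for the second after the job is handed in, with the robot touching nothing.
It also fails if it takes over 70 s, if anything falls off the work surface, if the arm or the gripper's body presses on something with over 40 N, if the wrist force passes 120 N, or if a joint passes its speed limit or range.

ROBOT

A 6-joint arm with a two-finger parallel gripper is mounted at the origin on the work surface. World frame = base frame: x ahead of the robot, y to its left, z up, the work surface at z = 0. Lengths are in mm, angles in rad, forces in N, time in s.
With the tool pointing down it reaches from about 350 to 1000 mm from the base axis. Payload 7.1 kg.
Tool frame: the origin (TCP) lies midway between the tips of the shut fingers; the grasp point (between the pads) lies env.grip_point_offset behind it (env.grip_point_offset is the distance from the TCP to the grasp point, in mm); z points along the fingers, y is the line along which they close (so a half turn about z gives the same grasp; the last joint's range is limited). The gripper opens to 85 mm and grips with 20 to 120 N. Pads are 22 mm wide; open, the fingers measure 114 mm over their backs; the gripper's body (76 mm by 85 mm) begins 54 mm behind the grasp point. The pads swing forward as they close: fully open they stand 13 mm farther back than shut.
Start: joints at [1.087, 0.423, 1.63, -0, 1.089, -0.019], TCP at [280.12, 558.693, 231.319] pointing down, gripper open.
Joint ranges: [-3, 3], [-0.9, 2.11], [0.09, 2.58], [-1.31, 4.45], [0.11, 2.69], [-2.54, 2.54]. Speed limits (rad/s): [2.39, 2.39, 3.01, 3.14, 3.14, 3.14].

INTERFACE

Orientations are given as a unit quaternion [w, x, y, z].
In Python, from bench import env gives the robot as it stands.
- The arm moves only by the tool drive_tool, never from a script. Its argument "increments" is text: rows parted by semicolons, each of 5 numbers parted by spaces: the shift along the tool's x, y, z in m, then the turn about the tool's z in degrees, then the opening, from -1 (shut) to 1 (fully open). A call has exactly 10 rows; each row is the pose to reach, as a shift and turn from the pose commanded when the call began, along the tool's axes at that moment; what a row does not reach only later rows make up. A row lasts 1/12 s, in which the tool goes at most 41.7 mm and 7.16 degrees, less where a joint would pass 70% of its speed; a pose out of reach is approached as far as the arm can. A call with a gripper value outside its range is refused whole. The fingers move at their own pace and stop on an object; "force" is the grip in N (left out, the last holds). Time passes only in rows, so rows that repeat a pose let the fingers close, or fill a call up. It gives the time, the measured TCP pose, the force, the opening and the grip force at its end, in the units of the state.
- env.get_state(): the state, without advancing time (a new reading comes with each control period).
- env.get_image(name): name is "scene" or "top" or "wrist"; returns the picture (480x640x3 uint8, red, green, blue); there is no depth.
- env.camera_model(name): a dict with "camera_matrix" (3x3 intrinsics, pixels), "rvec" (rotation vector, rad) and "tvec" (3), from world to camera coordinates, as OpenCV has them; the wrist camera has in their place "hand_eye" (4x4, takes a point from camera to tool coordinates, whose origin is the TCP and whose axes are the flange's). Camera axes: x right, y down, z forward; pixel columns grow to the right and rows downward; lengths in mm; the calibration is good to about 2 mm. A picture is of the moment at which its call begins: read the wrist's pose just before it. camera_model takes no time and is no camera call.
- env.finish_job(): hands the job in; it is judged then, once.
The state is a dict: "time_s": time; "joint_pos": joint angles; "qvel": joint speeds; "joint_torque": joint torques, N m; "tool_pos": TCP position; "ee_rot": TCP orientation; "ft_force": force on the tool from outside, world axes, zero at the start; "ft_torque": the same for the moment, N m; "grip_width": finger opening in mm; "grip_force": force on a finger pad.
Only numpy, scipy, OpenCV 4.12 (cv2) and the standard library are available. Lean on these libraries where they do the work, as an engineer would, in place of code of your own. Each camera call takes 0.05 s, during which the arm holds its last target. There are 200 camera calls.

## Working session

There is one attempt and no reset: what is moved stays moved. The work goes in short steps, Python scripts to look and compute and a tool call to move; the robot and the scene stay as the last step left them, time stands still between calls to the robot, and variables do not carry over. Pictures are saved under pics/ and viewed, at most 10 in all, crops included, and the job is handed in when it is done.

Besides the shell and the picture viewer there is one more tool, called after "Call:" as name(argument=value, ...), one argument or row to a line, values as JSON. drive_tool: Moves the arm, as the interface text tells. Its arguments: {"type":"object","properties":{"increments":{"type":"string"},"force":{"type":"number"}},"required":["increments"]}

```bash
mkdir -p pics; ls; cat > h.py <<'E'
import numpy as np, cv2
from bench import env
def cam(n, st=None):
    m=env.camera_model(n); K=np.array(m["camera_matrix"],float)
    if n!="wrist":
        R=cv2.Rodrigues(np.array(m["rvec"],float))[0]; t=np.array(m["tvec"],float).ravel()
        return K,R,t
    H=np.array(m["hand_eye"],float); st=st or env.get_state()
    w,x,y,z=st["ee_rot"]; 
    from scipy.spatial.transform import Rotation as Ro
    Rt=Ro.from_quat([x,y,z,w]).as_matrix(); p=np.array(st["tool_pos"])
    Rc=Rt@H[:3,:3]; c=Rt@H[:3,3]+p
    return K,Rc.T,-Rc.T@c
def ray(c,uv,z):
    K,R,t=c; d=R.T@np.linalg.inv(K)@np.array([uv[0],uv[1],1.]); o=-R.T@t
    return o+d*(z-o[2])/d[2]
def proj(c,P):
    K,R,t=c; q=K@(R@np.array(P,float)+t); return q[:2]/q[2]
E
python3 - <<'E'
from h import *
st=env.get_state();print(st, env.grip_point_offset)
for n in ("top","scene","wrist"):
    im=env.get_image(n); cv2.imwrite(f"pics/{n}0.png",im[:,:,::-1])
    print(n,env.camera_model(n))
E
```

```text
pics
{'time_s': 0.0, 'joint_pos': array([ 1.08699762e+00,  4.23837755e-01,  1.63070659e+00, -4.16800238e-05,
        1.08853413e+00, -1.89817848e-02]), 'qvel': array([ 8.39689437e-04, -1.45979290e-03, -2.50444536e-03,  5.98804696e-05,
        1.47190277e-03,  1.23213476e-03]), 'joint_torque': array([-6.31291141e-05, -5.57387853e+01, -2.81741023e+01,  1.54872987e-04,
        7.21846445e-03,  2.01497204e-05]), 'tool_pos': array([279.88923078, 558.22657633, 230.54107018]), 'ee_rot': array([-1.66923392e-04,  2.30312414e-01,  9.73116457e-01, -7.24148826e-04]), 'ft_force': array([ 0.05788855, -0.24542889,  0.07614049]), 'ft_torque': array([-0.00659286,  0.04141025,  0.03479318]), 'grip_force': 0.0, 'grip_width': 85.42477607605365} 18.700000000000003
top {'camera_matrix': array([[456.31530394,   0.        , 328.94906173],
       [  0.        , 456.31530394, 240.22015009],
       [  0.        ,   0.        ,   1.        ]]), 'rvec': array([ 2.16412663, -2.13289064,  0.13263474]), 'tvec': array([ -19.39865365,  579.80982976, 1069.01214853])}
scene {'camera_matrix': array([[467.35447671,   0.        , 308.52289148],
       [  0.        , 467.35447671, 229.8678111 ],
       [  0.        ,   0.        ,   1.        ]]), 'rvec': array([ 2.12136673,  1.18076948, -0.49909   ]), 'tvec': array([-276.3877219 , -316.77116135, 1719.06318253])}
wrist {'camera_matrix': array([[339.3041659 ,   0.        , 318.2275551 ],
       [  0.        , 339.3041659 , 241.60502444],
       [  0.        ,   0.        ,   1.        ]]), 'hand_eye': array([[ 1.82698577e-04, -9.65152549e-01, -2.61687838e-01,
         6.56394212e+01],
       [ 9.99999915e-01,  2.72952791e-04, -3.08545176e-04,
        -5.34508902e-01],
       [ 3.69221589e-04, -2.61687759e-01,  9.65152517e-01,
        -1.43713061e+02],
       [ 0.00000000e+00,  0.00000000e+00,  0.00000000e+00,
         1.00000000e+00]])}
```

View pics/top0.png

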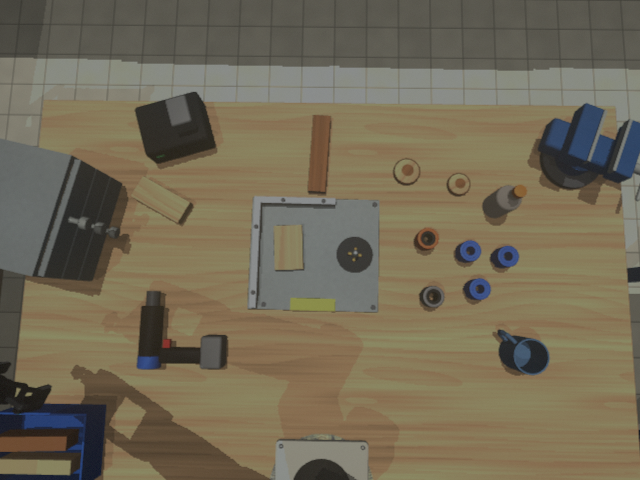

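View pics/scene0.png

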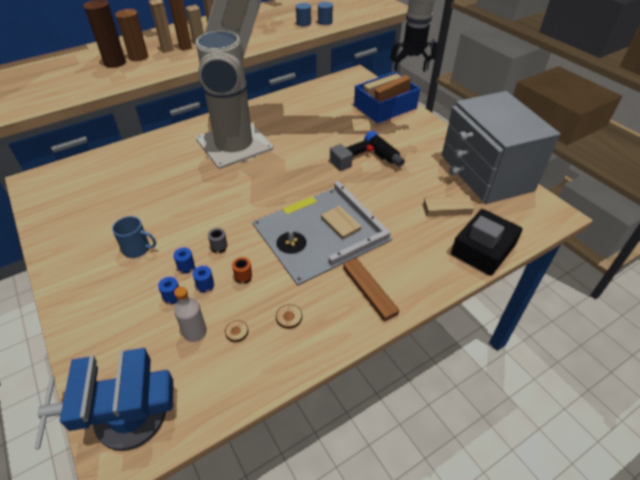

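The top view shows the orange drum at (428,239), the grey drum at (433,296), the spindle at (354,255), the board at (288,247) and the fence corner at the plate's top left, about (257,203). The scene view agrees with this. Next I'll measure coarsely.

```bash
python3 - <<'E'
from h import *
im=cv2.imread("pics/top0.png"); c=cam("top")
hsv=cv2.cvtColor(im,cv2.COLOR_BGR2HSV)
def blobs(m,roi,name,z,amin=30):
    M=np.zeros_like(m); x0,y0,x1,y1=roi; M[y0:y1,x0:x1]=m[y0:y1,x0:x1]
    for k in cv2.findContours(M,cv2.RETR_EXTERNAL,cv2.CHAIN_APPROX_NONE)[0]:
        if cv2.contourArea(k)>amin:
            r=cv2.minAreaRect(k); b=cv2.boxPoints(r); w=np.array([ray(c,p,z)[:2] for p in b])
            print(name,cv2.contourArea(k),r,w.mean(0).round(1),[np.linalg.norm(w[i]-w[i+1]).round(1) for i in (0,1)], w.round(0).tolist())
blobs(cv2.inRange(hsv,(0,120,70),(14,255,255)),(400,210,460,265),"drum",60)
blobs(cv2.inRange(hsv,(0,45,60),(30,255,255)),(266,215,320,285),"board",28)
blobs(cv2.inRange(hsv,(0,0,60),(180,60,255)),(235,190,395,320),"plate",10,2000)
for uv in ((352,254),(354,255),(356,256)): print(ray(c,uv,56)[:2], ray(c,uv,10)[:2])
cv2.imwrite("pics/c1.png",cv2.resize(im[185:320,240:450],None,fx=3.8,fy=3.8,interpolation=cv2.INTER_CUBIC))
E
```

```text
drum 335.0 ((427.5, 238.0), (20.0, 21.0), 90.0) [ 585.8 -245.3] [np.float64(50.0), np.float64(48.0)] [[609.0, -221.0], [610.0, -271.0], [562.0, -270.0], [561.0, -220.0]]
board 1215.5 ((288.0072021484375, 247.21641540527344), (44.808448791503906, 28.91727638244629), 88.09085083007812) [563.1  89.1] [np.float64(71.2), np.float64(110.4)] [[617.0, 128.0], [620.0, 57.0], [510.0, 51.0], [506.0, 121.0]]
plate 13798.5 ((313.7426452636719, 253.50692749023438), (130.8323211669922, 113.61077117919922), 1.6365771293640137) [552.4  26.8] [np.float64(283.8), np.float64(330.2)] [[413.0, 188.0], [697.0, 191.0], [691.0, -140.0], [409.0, -132.0]]
[545.40697346 -66.44390557] [550.15971278 -68.32817182]
[543.08663153 -71.21492974] [547.7405479  -73.30239307]
[540.76780671 -75.98283451] [545.32296473 -78.27336206]
```

View pics/c1.png

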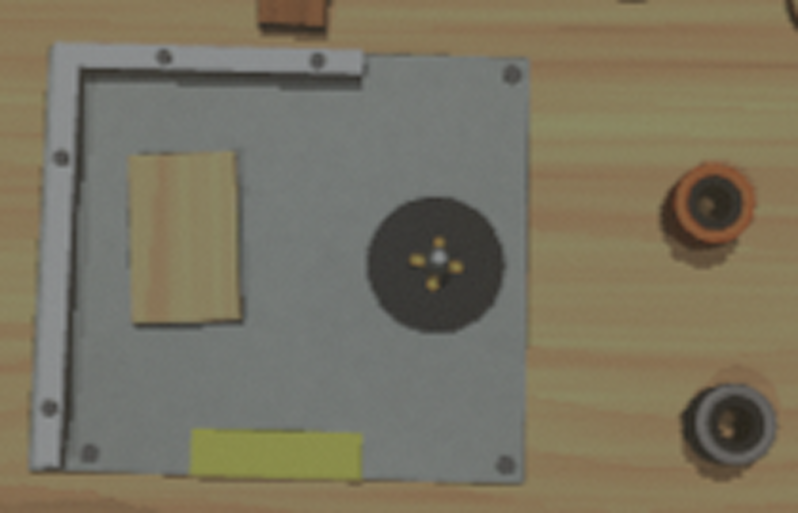

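View pics/wrist0.png

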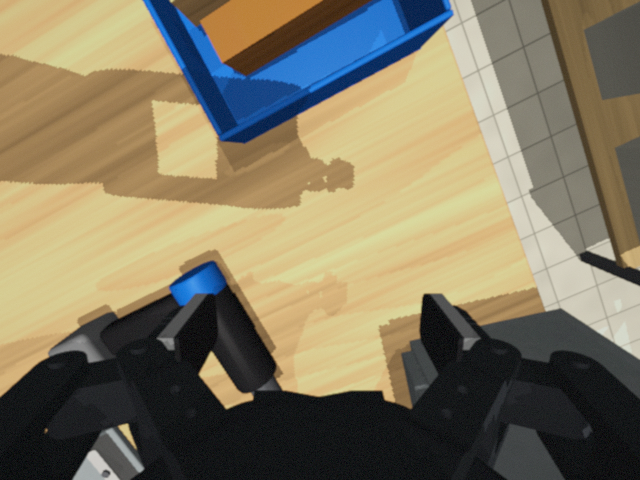

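Crop: spindle tip at about (355.5,252.6) in full-image pixels. The drive cross arms are visible. The wrist picture shows that the view between the fingers is clear down to about row 390. I'll move towards the drum now, turning on the way.

Call:
drive_tool(
  increments="-0.015 -0.012 0 3 1; -0.045 -0.035 0 8 1; -0.075 -0.058 0 13 1; -0.105 -0.08 0 18 1; -0.135 -0.103 0 24 1; -0.165 -0.126 0 29 1; -0.195 -0.149 0 34 1; -0.225 -0.172 0 38 1; -0.255 -0.195 0 43 1; -0.285 -0.219 0 43 1",
  force=40,
)

```text
time_s: 0.98
tool_pos: [437.1, 233.5, 231.3]
ee_rot: [0.0, 0.573, 0.82, 0.0]
ft_force: [0.6, 0.4, -0.2]
grip_width: 85.2
grip_force: 0.0
```

```bash
cat >> h.py <<'E'
def goto(x,y,z,yaw=None):
    "print shift in tool axes (m) and turn for target world pos (mm) and tool-x heading (deg)"
    from scipy.spatial.transform import Rotation as Ro
    st=env.get_state(); q=st["ee_rot"]; R=Ro.from_quat([q[1],q[2],q[3],q[0]]).as_matrix()
    d=R.T@(np.array([x,y,z])-st["tool_pos"])/1000; h=np.degrees(np.arctan2(R[1,0],R[0,0]))
    t=None if yaw is None else (h-yaw+180)%360-180
    print("t",round(st["time_s"],2),"pos",st["tool_pos"].round(1),"head",h.round(1),"shift",d.round(4),"turn",t,"q6",st["joint_pos"][5].round(2),"tilt",R[2,:2].round(4))
E
python3 -c "
from h import *
goto(625,-153,100,67)"
```

```text
t 0.98 pos [437.1 233.5 231.3] head 110.1 shift [-0.4275  0.0434  0.1313] turn 43.121260636880436 q6 0.12 tilt [0.     0.0001]
```

Call:
drive_tool(
  increments="-0.035 0.003 0 3 1; -0.075 0.007 0 8 1; -0.115 0.011 0 13 1; -0.155 0.015 0 18 1; -0.195 0.019 0.01 23 1; -0.235 0.023 0.03 28 1; -0.275 0.027 0.05 33 1; -0.315 0.032 0.07 38 1; -0.355 0.036 0.09 43 1; -0.395 0.04 0.11 43 1",
)

```text
time_s: 1.82
tool_pos: [605.6, -110.0, 127.4]
ee_rot: [-0.0, 0.833, 0.553, -0.0]
ft_force: [0.5, 0.1, 0.3]
grip_width: 85.2
grip_force: 0.0
```

Call:
drive_tool(
  increments="-0.01 0.024 0.02 0 1; -0.013 0.03 0.021 0 1; -0.013 0.03 0.021 0 1; -0.013 0.03 0.021 0 1; -0.013 0.03 0.021 0 1; -0.013 0.03 0.021 0 1; -0.013 0.03 0.021 0 1; -0.013 0.03 0.021 0 1; -0.013 0.03 0.021 0 1; -0.013 0.03 0.021 0 1",
)

```text
time_s: 2.65
tool_pos: [628.0, -131.3, 108.0]
ee_rot: [0.0, 0.832, 0.555, 0.0]
ft_force: [-0.3, 0.2, -0.2]
grip_width: 85.2
grip_force: 0.0
```

```bash
python3 - <<'E'
from h import *
goto(625,-153,100,67)
st=env.get_state();im=env.get_image("wrist")[:,:,::-1]; cv2.imwrite("pics/w1.png",im)
import pickle; pickle.dump(st,open("pics/w1.pkl","wb"))
c=cam("wrist",st); print(proj(c,(586,-245,0)),proj(c,(586,-245,60)),proj(c,(543,-72,56)))
E
```

```text
t 2.65 pos [ 628.  -131.3  108. ] head 67.4 shift [-0.0212  0.0055  0.008 ] turn 0.39841777033313974 q6 0.17 tilt [0.0001 0.0005]
[323.27129277 374.30110845] [324.49630989 429.97452625] [145.71840368 225.81427828]
```

View pics/w1.png

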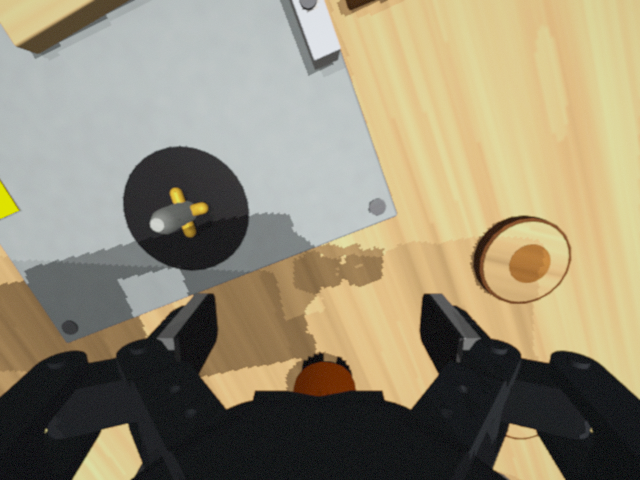

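The picture shows the cross arm ends at about (176,190), (206,209) and (190,235), the spindle tip at (157,225), and dark slot notches in the drum's far foot at about (305,362) and (343,362).

```bash
python3 - <<'E'
from h import *
import pickle
st=pickle.load(open("pics/w1.pkl","rb")); c=cam("wrist",st)
im=cv2.imread("pics/w1.png"); hsv=cv2.cvtColor(im,cv2.COLOR_BGR2HSV)
# disc at plate top
g=cv2.inRange(cv2.cvtColor(im,cv2.COLOR_BGR2GRAY),0,62); g[:,260:]=0; g[280:]=0; g[:140]=0
k=max(cv2.findContours(g,cv2.RETR_EXTERNAL,cv2.CHAIN_APPROX_NONE)[0],key=cv2.contourArea)
W=np.array([ray(c,p[0],10)[:2] for p in cv2.convexHull(k)],np.float32); print("disc",cv2.minEnclosingCircle(W),W.mean(0))
print("tip",ray(c,(157,225),56))
y=cv2.inRange(hsv,(15,150,90),(32,255,255)); y[:,240:]=0;y[:170]=0;y[250:]=0; y[:,:150]=0
for k in cv2.findContours(y,cv2.RETR_EXTERNAL,cv2.CHAIN_APPROX_NONE)[0]:
    if cv2.contourArea(k)>15:
        r=cv2.fitLine(k,cv2.DIST_L2,0,.01,.01).ravel(); 
        m=cv2.moments(k); ctr=np.array([m['m10'],m['m01']])/m['m00']
        a,b=ray(c,ctr,17),ray(c,ctr+8*r[:2],17); print("arm",cv2.contourArea(k),ctr.round(1),a.round(1),"ang",np.degrees(np.arctan2(*(b-a)[1::-1]))%90)
x=im[340:400,280:370]; 
b=cv2.resize(x,None,fx=8,fy=8,interpolation=cv2.INTER_CUBIC); cv2.imwrite("pics/c2.png",b)
E
```

```text
disc ((548.98193359375, -74.11537170410156), 44.761268615722656) [548.982    -71.353065]
tip [549.39510994 -74.12797919  56.        ]
arm 129.5 [188.7 229.4] [547.8 -86.2  17. ] ang 59.59488254885383
arm 162.5 [199.1 208.2] [561.7 -75.5  17. ] ang 75.79571408096211
arm 159.5 [176.5 194.9] [551.6 -61.3  17. ] ang 11.659733196674608
```

View pics/c2.png

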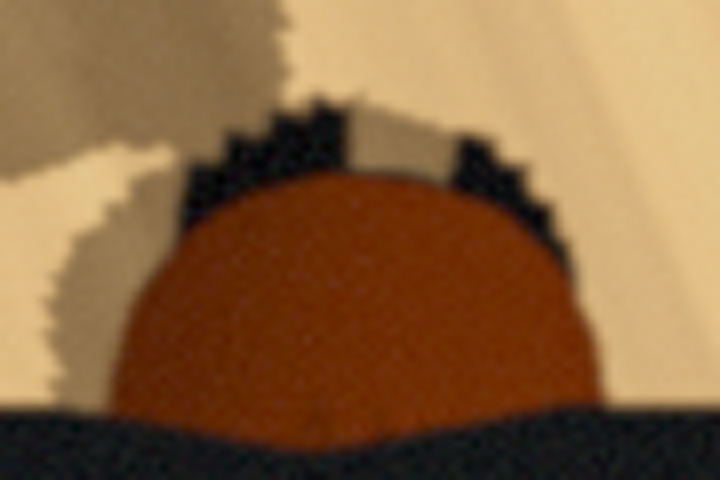

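The gap between the dark foot pieces, x 345–460 in the crop, is one slot opening, with its outer bottom edges at about px (323.3,352) and (337.8,357). I'll compute its bearing.

```bash
python3 - <<'E'
from h import *
import pickle
st=pickle.load(open("pics/w1.pkl","rb")); c=cam("wrist",st)
im=cv2.imread("pics/w1.png"); 
# black foot silhouette: bottom-rim points -> circle z=0
pts=[(307,358.5),(320.5,352.3),(323.2,352),(337.8,357),(346,361.5),(350.5,369)]
for p in pts: 
    a=ray(c,p,0)[:2]; print(p,a.round(1),np.linalg.norm(a-[586,-245]).round(1))
A=np.array([ray(c,p,0)[:2] for p in pts[1:3]+pts[3:]])
for C in ([586,-245],[588,-245],[586,-247],[586,-243]):
    an=[np.degrees(np.arctan2(*(ray(c,p,0)[:2]-C)[::-1])) for p in (pts[2],pts[3])]; print(C,np.round(an,1),np.mean(an).round(1))
goto(586,-245,41,None)
E
```

```text
(307, 358.5) [ 579.2 -225.3] 20.8
(320.5, 352.3) [ 592.  -224.2] 21.7
(323.2, 352) [ 594.2 -224.8] 21.8
(337.8, 357) [ 603.8 -234. ] 21.0
(346, 361.5) [ 608.7 -240.7] 23.1
(350.5, 369) [ 609.5 -249.1] 23.9
[586, -245] [67.8 31.7] 49.7
[588, -245] [72.8 34.8] 53.8
[586, -247] [69.6 36.1] 52.8
[586, -243] [65.6 26.8] 46.2
t 2.7 pos [ 628.  -131.5  107.8] head 67.4 shift [-0.121   0.0049  0.0668] turn None q6 0.17 tilt [0.0001 0.0003]
```

Call:
drive_tool(
  increments="-0.02 0.002 0 0 1; -0.045 0.004 0 0 1; -0.063 0.006 0 0 1; -0.063 0.006 0 0 1; -0.063 0.006 0 0 1; -0.063 0.006 0 0 1; -0.063 0.006 0 0 1; -0.063 0.006 0 0 1; -0.063 0.006 0 0 1; -0.063 0.006 0 0 1",
)

```text
time_s: 3.53
tool_pos: [609.5, -191.6, 107.6]
ee_rot: [0.0, 0.832, 0.555, 0.0]
ft_force: [-0.1, 0.1, -1.0]
grip_width: 85.6
grip_force: 0.0
```

```bash
python3 - <<'E'
from h import *
goto(586,-246,41,None)
st=env.get_state();im=env.get_image("wrist")[:,:,::-1].copy(); cv2.imwrite("pics/w2.png",im)
import pickle; pickle.dump(st,open("pics/w2.pkl","wb"))
c=cam("wrist",st); print(proj(c,(586,-246,0)),proj(c,(586,-246,60)),proj(c,(549.4,-74,56)))
hsv=cv2.cvtColor(im,cv2.COLOR_BGR2HSV)
x=im[10:390,60:440]; x=np.hstack([cv2.resize(im[250:390,240:420],None,fx=3.2,fy=3.2,interpolation=cv2.INTER_CUBIC)]); print(x.shape)
cv2.imwrite("pics/c3.png",x)
E
```

```text
t 3.53 pos [ 609.5 -191.6  107.6] head 67.4 shift [-0.0592 -0.0008  0.0666] turn None q6 0.07 tilt [0. 0.]
[316.69287344 308.88490339] [316.22002172 351.39917664] [131.04975719 111.2766275 ]
(448, 576, 3)
```

View pics/c3.png

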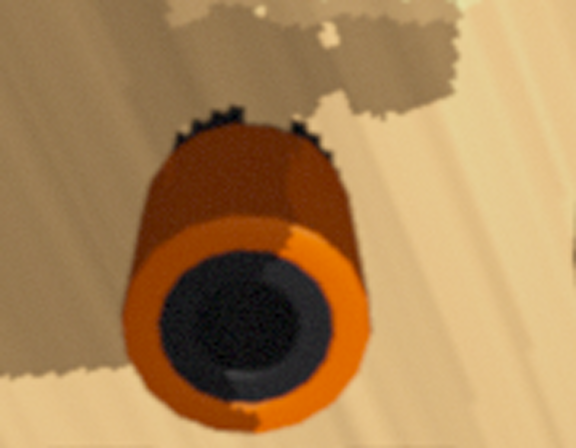

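The crop shows the drum top centred at px (317,351.4) and the slot gap between the dark foot pieces, from px (315.8,283) to (331.4,287.5).

```bash
python3 - <<'E'
from h import *
import pickle
from scipy.optimize import least_squares
st=pickle.load(open("pics/w2.pkl","rb")); c=cam("wrist",st)
im=cv2.imread("pics/w2.png"); hsv=cv2.cvtColor(im,cv2.COLOR_BGR2HSV)
m=cv2.inRange(hsv,(3,150,40),(22,255,255)); m[:285]=0; m[392:]=0; m[:,:270]=0; m[:,365:]=0
k=max(cv2.findContours(m,cv2.RETR_EXTERNAL,cv2.CHAIN_APPROX_NONE)[0],key=cv2.contourArea)[:,0]
low=k[k[:,1]>352]; W=np.array([ray(c,p,60)[:2] for p in low])
s=least_squares(lambda v:np.hypot(*(W-v[:2]).T)-v[2],[586,-246,25]).x; print("top circle",s)
C=s[:2]
P=[(297,294),(303,287.5),(315.3,283),(331,287),(342,297)]
B=np.array([ray(c,p,0)[:2] for p in P]); D=B-C
print(np.hypot(*D.T).round(1),np.degrees(np.arctan2(D[:,1],D[:,0])).round(1))
C2=least_squares(lambda v:np.hypot(*(B-v).T)-25,C).x; D=B-C2
print("foot centre r=25",C2,np.degrees(np.arctan2(D[:,1],D[:,0])).round(1))
# cross from this view: yellow pixels
y=cv2.inRange(hsv,(15,150,90),(32,255,255)); y[:,230:]=0;y[160:]=0;y[:,:60]=0;y[:40]=0
for q in cv2.findContours(y,cv2.RETR_EXTERNAL,cv2.CHAIN_APPROX_NONE)[0]:
    if cv2.contourArea(q)>15:
        M=cv2.moments(q); u=np.array([M['m10'],M['m01']])/M['m00']; print("arm",cv2.contourArea(q),u.round(1),ray(c,u,17).round(1))
E
```

```text
top circle [ 586.20722601 -246.2811587    24.576497  ]
[20.8 21.9 22.7 22.3 22.7] [117.9  98.1  70.9  37.4   5.4]
foot centre r=25 [ 585.43369075 -249.73676806] [112.3  95.3  71.8  42.7  13.5]
arm 192.5 [169.9 136.1] [548.  -85.8  17. ]
arm 197.0 [180.7 112.1] [561.8 -75.4  17. ]
arm 156.5 [156.1  95.3] [552.  -60.4  17. ]
```

Call:
drive_tool(
  increments="-0.03 0 0 0 1; -0.0594 -0.0005 0 0 1; -0.0594 -0.0005 0.01 0 1; -0.0594 -0.0005 0.04 0 1; -0.0594 -0.0005 0.07 0 1; -0.0594 -0.0005 0.0856 0 1; -0.0594 -0.0005 0.0856 0 1; -0.0594 -0.0005 0.0856 0 1; -0.0594 -0.0005 0.0856 0 -1; -0.0594 -0.0005 0.0856 0 -1",
  force=40,
)

```text
time_s: 4.42
tool_pos: [587.2, -247.1, 23.5]
ee_rot: [0.001, 0.832, 0.555, 0.001]
ft_force: [-0.1, -0.9, 0.6]
grip_width: 63.7
grip_force: 0.0
```

Call:
drive_tool(
  increments="0 0 0 0 -1; 0 0 0 0 -1; 0 0 0 0 -1; 0 0 0 0 -1; 0 0 0 0 -1; 0 0 0 0 -1; 0 0 -0.02 0 -1; 0 0 -0.05 0 -1; 0 0 -0.09 0 -1; 0 0 -0.09 0 -1",
)

```text
time_s: 5.25
tool_pos: [590.2, -248.6, 119.6]
ee_rot: [0.005, 0.832, 0.555, 0.003]
ft_force: [1.3, -0.2, -1.5]
grip_width: 48.7
grip_force: 42.2
```

```bash
python3 -c "
from h import *
s=env.get_state();print(s['grip_width'],s['grip_force'],s['ft_force'])
goto(549.4,-74,112,94.4)"
```

```text
48.692433545473264 42.20372809097171 [ 1.29977597 -0.23527335 -1.51430204]
t 5.25 pos [ 590.2 -248.6  119.6] head 67.4 shift [ 0.1455 -0.1049  0.0064] turn -27.029844002757756 q6 -0.02 tilt [-0.0003  0.0117]
```

Call:
drive_tool(
  increments="0.02 -0.014 0 0 -1; 0.05 -0.035 0 -5 -1; 0.08 -0.056 0 -10 -1; 0.11 -0.077 0 -15 -1; 0.13 -0.09 0 -20 -1; 0.145 -0.1 0 -25 -1; 0.145 -0.1 0 -27 -1; 0.145 -0.1 0 -27 -1; 0.145 -0.1 0 -27 -1; 0.145 -0.1 0 -27 -1",
)

```text
time_s: 6.08
tool_pos: [549.8, -74.9, 112.3]
ee_rot: [0.0, 0.68, 0.733, 0.0]
ft_force: [0.3, -0.1, -1.8]
grip_width: 48.4
grip_force: 42.1
```

```bash
python3 - <<'E'
from h import *
s=env.get_state();print(s['grip_width'],s['ft_force'])
im=env.get_image("top")[:,:,::-1].copy(); cv2.imwrite("pics/t2.png",im)
goto(549.4,-74,112,94.4)
im=env.get_image("wrist")[:,:,::-1].copy(); cv2.imwrite("pics/w3.png",im)
E
```

```text
48.420212832321795 [ 0.2985475  -0.08195574 -1.75145389]
t 6.13 pos [549.7 -75.1 112.2] head 94.3 shift [ 0.0011 -0.0003  0.0002] turn -0.13632188438674575 q6 -0.23 tilt [-0.0002  0.0006]
```

View pics/w3.png

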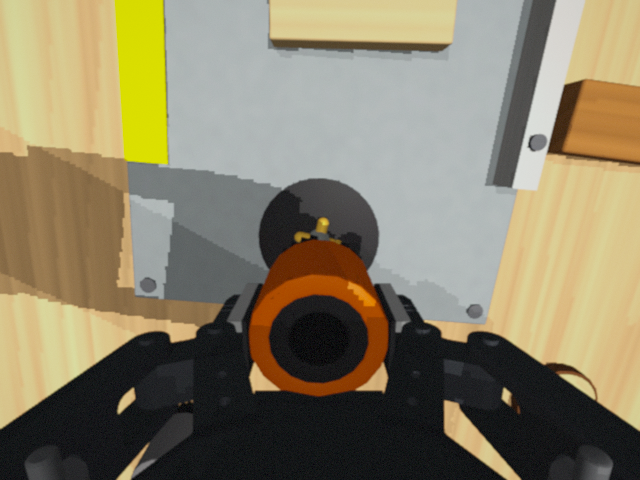

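The drum is held between the pads with its top centred at about (319,335). The dark disc is at about (319,236) and a cross arm at (323,222). I'll check the drum axis against the disc.

```bash
python3 - <<'E'
from h import *
from scipy.optimize import least_squares
st=env.get_state(); c=cam("wrist",st); im=cv2.imread("pics/w3.png"); hsv=cv2.cvtColor(im,cv2.COLOR_BGR2HSV)
circ=lambda W:least_squares(lambda v:np.hypot(*(W-v[:2]).T)-v[2],[*W.mean(0),25],loss="soft_l1").x.round(2)
m=cv2.inRange(hsv,(3,120,40),(22,255,255)); m[:235]=0; m[400:]=0; m[:,:235]=0; m[:,400:]=0
k=max(cv2.findContours(m,cv2.RETR_EXTERNAL,cv2.CHAIN_APPROX_NONE)[0],key=cv2.contourArea)[:,0]
low=k[(k[:,1]>345)&(k[:,1]<393)]; 
for z in (148,150,152): print("drum top",z,circ(np.array([ray(c,p,z)[:2] for p in low])))
g=cv2.inRange(cv2.cvtColor(im,cv2.COLOR_BGR2GRAY),0,85); g[:170]=0; g[270:]=0; g[:,:240]=0; g[:,400:]=0
k=max(cv2.findContours(g,cv2.RETR_EXTERNAL,cv2.CHAIN_APPROX_NONE)[0],key=cv2.contourArea)[:,0]
W=np.array([ray(c,p,10)[:2] for p in k]); r=np.hypot(*(W-[549.4,-74]).T); W=W[(r>40)&(r<49)&(k[:,1]<240)]; print("disc",len(W),circ(W), r.max())
y=cv2.inRange(hsv,(18,150,90),(32,255,255)); y[:210]=0;y[245:]=0;y[:,:290]=0;y[:,345:]=0
ys,xs=np.nonzero(y); 
for row in (218,222,226,230,236,239): print(row,xs[ys==row])
print("up arm tip",ray(c,(323,221),19),"side arm tip",ray(c,(297,239),17))
E
```

```text
drum top 148 [550.15 -73.4   26.43]
drum top 150 [550.06 -72.21  25.95]
drum top 152 [549.97 -71.03  25.46]
disc 173 [549.48 -74.45  44.33] 45.03327820733437
218 [319 320 321 322 323 324 325 326]
222 [318 319 320 321 322 323 324 325 326 327 328]
226 [317 318 319 320 321 322 323 324 325 326 327]
230 [316 317 318 319 320 321 322 323 324 325 326]
236 [294 295 296 297 298 299 300 301 302 303 304 305 306 307 308 309]
239 [295 296 297 298 299 300 330 331 332 333 334]
up arm tip [552.01026447 -58.54718197  19.        ] side arm tip [534.24373214 -73.68688281  17.        ]
```

Call:
drive_tool(
  increments="0 0 0.01 0 -1; 0 0 0.025 0 -1; 0 0 0.04 0 -1; 0 0 0.05 0 -1; 0 0 0.058 0 -1; 0 0 0.064 0 -1; 0 0 0.064 0 -1; 0 0 0.064 0 -1; 0 0 0.064 0 -1; 0 0 0.064 0 -1",
)

```text
time_s: 7.02
tool_pos: [549.7, -74.6, 48.5]
ee_rot: [0.0, 0.68, 0.734, 0.0]
ft_force: [-0.4, -0.6, -1.2]
grip_width: 48.5
grip_force: 42.1
```

Call:
drive_tool(
  increments="0 0 0.002 0 -1; 0 0 0.004 0 -1; 0 0 0.006 0 -1; 0 0 0.007 0 -1; 0 0 0.008 0 -1; 0 0 0.009 0 -1; 0 0 0.01 0 -1; 0 0 0.01 0 -1; 0 0 0.01 0 -1; 0 0 0.01 0 -1",
)

```text
time_s: 7.85
tool_pos: [549.5, -74.4, 38.0]
ee_rot: [0.0, 0.68, 0.734, 0.0]
ft_force: [-0.1, -0.3, -2.2]
grip_width: 49.0
grip_force: 42.1
```

Call:
drive_tool(
  increments="0 0 0.001 0 -1; 0 0 0.002 0 -1; 0 0 0.003 0 -1; 0 0 0.004 0 -1; 0 0 0.005 0 -1; 0 0 0.006 0 -1; 0 0 0.007 0 -1; 0 0 0.007 0 -1; 0 0 0.007 0 -1; 0 0 0.007 0 -1",
)

```text
time_s: 8.68
tool_pos: [549.5, -74.5, 33.6]
ee_rot: [0.0, 0.68, 0.734, 0.0]
ft_force: [-8.4, 0.9, 30.0]
grip_width: 48.7
grip_force: 45.1
```

Call:
drive_tool(
  increments="0 0 -0.002 0 -1; 0 0 -0.002 0 -1; 0 0 -0.002 0 1; 0 0 -0.002 0 1; 0 0 -0.002 0 1; 0 0 -0.002 0 1; 0 0 -0.002 0 1; 0 0 -0.03 0 1; 0 0 -0.07 0 1; 0 0 -0.09 0 1",
)

```text
time_s: 9.52
tool_pos: [550.5, -74.6, 123.6]
ee_rot: [0.001, 0.68, 0.734, 0.001]
ft_force: [0.4, 0.1, -0.0]
grip_width: 85.4
grip_force: 0.0
```

Call:
drive_tool(
  increments="-0.03 0 0 0 1; -0.06 0 0 0 0; -0.06 0 0 0 -1; -0.06 0 0 0 -1; -0.06 0 0 0 -1; -0.06 0 0 0 -1; -0.06 0 0 0 -1; -0.06 0 0 0 -1; -0.06 0 0 0 -1; -0.06 0 0 0 -1",
)

```text
time_s: 10.35
tool_pos: [554.0, -133.8, 120.9]
ee_rot: [-0.0, 0.679, 0.734, -0.0]
ft_force: [1.1, -0.3, -0.5]
grip_width: 0.0
grip_force: 0.0
```

```bash
python3 - <<'E'
from h import *
import pickle
goto(549.5,-74.3,100)
st=env.get_state();im=env.get_image("wrist")[:,:,::-1].copy(); cv2.imwrite("pics/w4.png",im); pickle.dump(st,open("pics/w4.pkl","wb"))
t=env.get_image("top")[:,:,::-1].copy(); cv2.imwrite("pics/t3.png",t)
c=cam("wrist",st); print([proj(c,(549.5,-74.3,z)).round(1) for z in (10,70,80)])
E
```

```text
t 10.35 pos [ 554.  -133.8  120.9] head 94.4 shift [0.0597 0.0001 0.0209] turn None q6 -0.33 tilt [ 0.0001 -0.0001]
[array([318.2, 157.6]), array([318.1, 160.1]), array([318. , 160.7])]
```

View pics/w4.png

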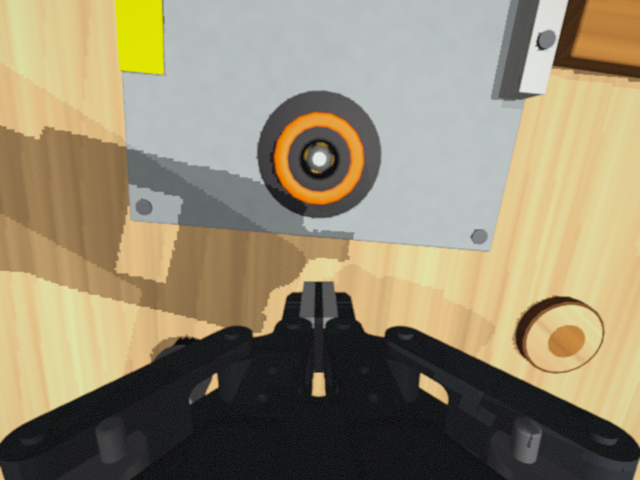

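The drum sits round the spindle at (319,158). I'll check its height from its apparent radius, and get the board and fence geometry from the top view.

```bash
python3 - <<'E'
from h import *
import pickle
from scipy.optimize import least_squares
st=pickle.load(open("pics/w4.pkl","rb")); c=cam("wrist",st); im=cv2.imread("pics/w4.png"); hsv=cv2.cvtColor(im,cv2.COLOR_BGR2HSV)
m=cv2.inRange(hsv,(3,150,60),(22,255,255)); m[:95]=0; m[220:]=0; m[:,:260]=0; m[:,380:]=0
k=max(cv2.findContours(m,cv2.RETR_EXTERNAL,cv2.CHAIN_APPROX_NONE)[0],key=cv2.contourArea)[:,0]
for z in (70,80):
    W=np.array([ray(c,p,z)[:2] for p in k]); print(z,least_squares(lambda v:np.hypot(*(W-v[:2]).T)-v[2],[549,-74,25]).x.round(2))
# plate/fence from top image
c=cam("top"); f=lambda x,y,z:ray(c,(240+(x+.5)/3.8-.5,185+(y+.5)/3.8-.5),z)[:2].round(1)
print("plate corners",f(528,58,10),f(524,484,10))
print("far fence top inner edge",f(82,69,36),f(362,76,36)," side inner top edge",f(80,70,36),f(62,466,36))
print("board",[f(*p,28).tolist() for p in ((130,156),(234,151),(242,321),(134,325))])
E
```

```text
70 [549.7  -73.9   24.99]
80 [549.68 -73.62  23.7 ]
plate corners [ 687.9 -134. ] [ 409.1 -131.7]
far fence top inner edge [671.  157.2] [668.8 -24.2]  side inner top edge [670.3 158.5] [416.4 161. ]
board [[615.6, 125.4], [619.8, 58.0], [509.7, 50.4], [506.2, 119.4]]
```

The drum reads at the height for fully down. I'll confirm by touching its rim lightly with the shut fingertips.

Call:
drive_tool(
  increments="0.025 0 0 0 -1; 0.042 0 0.01 0 -1; 0.042 0 0.025 0 -1; 0.042 0 0.035 0 -1; 0.042 0 0.042 0 -1; 0.042 0 0.046 0 -1; 0.042 0 0.047 0 -1; 0.042 0 0.047 0 -1; 0.042 0 0.047 0 -1; 0.042 0 0.047 0 -1",
)

```text
time_s: 11.28
tool_pos: [551.2, -92.7, 74.4]
ee_rot: [0.0, 0.68, 0.733, 0.0]
ft_force: [0.2, -0.9, -0.1]
grip_width: 0.4
grip_force: 0.0
```

Call:
drive_tool(
  increments="0 0 0.001 0 -1; 0 0 0.0015 0 -1; 0 0 0.002 0 -1; 0 0 0.0025 0 -1; 0 0 0.003 0 -1; 0 0 0.0035 0 -1; 0 0 0.004 0 -1; 0 0 0.0045 0 -1; 0 0 0.0045 0 -1; 0 0 0.0045 0 -1",
)

```text
time_s: 12.12
tool_pos: [551.1, -92.5, 70.1]
ee_rot: [0.0, 0.68, 0.734, 0.0]
ft_force: [-3.0, -1.3, 6.9]
grip_width: -0.0
grip_force: 3.2
```

The rim is touched at z = 70.1, so the drum is fully down. Now the board: I'll go to its -y side with the fingers part open, as a two-point pusher.

Call:
drive_tool(
  increments="0 0 -0.03 0 -1; 0 0 -0.055 0 0.18; 0.02 0.004 -0.055 1 0.18; 0.055 0.012 -0.055 3 0.18; 0.09 0.02 -0.055 5 0.18; 0.113 0.024 -0.05 5 0.18; 0.113 0.024 -0.03 5 0.18; 0.113 0.024 0 5 0.18; 0.113 0.024 0.03 5 0.18; 0.113 0.024 0.042 5 0.18",
)

```text
time_s: 12.95
tool_pos: [564.0, 22.4, 24.3]
ee_rot: [-0.002, 0.711, 0.703, -0.002]
ft_force: [-1.1, 0.0, -0.5]
grip_width: 50.5
grip_force: 0.0
```

Call:
drive_tool(
  increments="0 0 0 0 0.18; 0 0 0 0 0.18; 0 0 0.005 0 0.18; 0 0 0.01 0 0.18; 0 0 0.014 0 0.18; 0 0 0.014 0 0.18; 0 0 0.014 0 0.18; 0 0 0.014 0 0.18; 0 0 0.014 0 0.18; 0 0 0.014 0 0.18",
)

```text
time_s: 13.78
tool_pos: [566.3, 22.1, 13.7]
ee_rot: [0.0, 0.711, 0.703, 0.0]
ft_force: [-0.0, -1.3, 1.0]
grip_width: 50.5
grip_force: 0.0
```

```bash
python3 - <<'E'
from h import *
goto(566,75,13,89.4)
print(env.get_state()["grip_width"])
im=env.get_image("wrist")[:,:,::-1].copy(); cv2.imwrite("pics/w5.png",im)
E
```

```text
t 13.78 pos [566.3  22.1  13.7] head 89.4 shift [ 0.0529 -0.0009  0.0007] turn -0.03136918966671942 q6 0.03 tilt [-0.      0.0004]
50.46393711358553
```

View pics/w5.png

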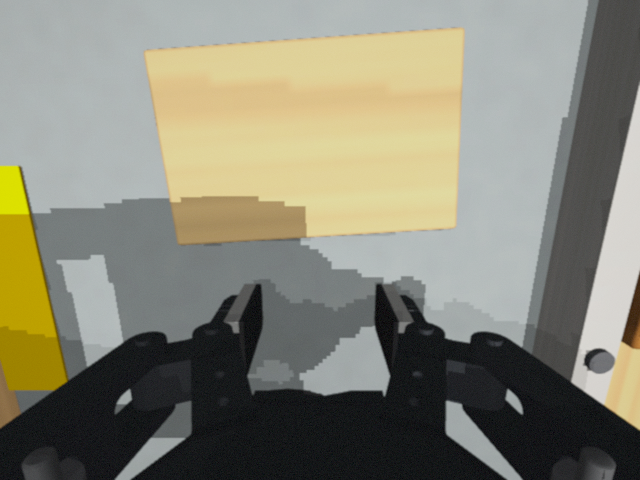

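The wrist view shows the board's near edge from (180,243) to (455,228), ahead of both fingers, tilted about 4°. I'll push it towards the side fence.

Call:
drive_tool(
  increments="0.005 0 0 0 0.18; 0.01 0 0 0 0.18; 0.015 0 0 0 0.18; 0.02 0 0 0 0.18; 0.025 0 0 0 0.18; 0.03 0 0 0 0.18; 0.035 0 0 0 0.18; 0.04 0 0 0 0.18; 0.045 0 0 0 0.18; 0.048 0 0 0 0.18",
)

```text
time_s: 14.67
tool_pos: [566.7, 70.8, 13.5]
ee_rot: [0.0, 0.711, 0.703, 0.0]
ft_force: [0.1, -0.7, -0.2]
grip_width: 50.2
grip_force: 0.4
```

Call:
drive_tool(
  increments="0.001 0 0 0 0.18; 0.002 0 0 0 0.18; 0.003 0 0 0 0.18; 0.004 0 0 0 0.18; 0.005 0 0 0 0.18; 0.006 0 0 0 0.18; 0.007 0 0 0 0.18; 0.008 0 0 0 0.18; 0.009 0 0 0 0.18; 0.009 0 0 0 0.18",
)

```text
time_s: 15.5
tool_pos: [566.8, 79.3, 13.5]
ee_rot: [-0.0, 0.711, 0.703, 0.0]
ft_force: [0.2, 0.3, 0.6]
grip_width: 50.2
grip_force: 0.0
```

Call:
drive_tool(
  increments="0.0005 0 0 0 0.18; 0.001 0 0 0 0.18; 0.0015 0 0 0 0.18; 0.002 0 0 0 0.18; 0.0025 0 0 0 0.18; 0.003 0 0 0 0.18; 0.0035 0 0 0 0.18; 0.004 0 0 0 0.18; 0.0045 0 0 0 0.18; 0.0045 0 0 0 0.18",
)

```text
time_s: 16.33
tool_pos: [566.7, 81.0, 13.5]
ee_rot: [0.001, 0.711, 0.703, -0.001]
ft_force: [0.3, -17.4, 2.1]
grip_width: 50.7
grip_force: 8.8
```

```bash
cat > bd.py <<'E'
from h import *
import sys
def board(name="top"):
    im=env.get_image("top")[:,:,::-1].copy(); c=cam("top"); hsv=cv2.cvtColor(im,cv2.COLOR_BGR2HSV)
    m=cv2.inRange(hsv,(0,45,60),(30,255,255)); M=np.zeros_like(m); M[200:290,256:322]=m[200:290,256:322]
    k=max(cv2.findContours(M,cv2.RETR_EXTERNAL,cv2.CHAIN_APPROX_NONE)[0],key=cv2.contourArea)
    w=np.array([ray(c,p,28)[:2] for p in cv2.boxPoints(cv2.minAreaRect(k))]); print("board top view",w.round(1).tolist())
    o=cv2.inRange(hsv,(0,120,70),(14,255,255)); o[:,:320]=0;o[:,400:]=0;o[:200]=0;o[300:]=0
    ys,xs=np.nonzero(o); print("drum",len(xs), ray(c,(xs.mean(),ys.mean()),70)[:2].round(1) if len(xs) else None)
board()
im=env.get_image("wrist")[:,:,::-1].copy(); st=env.get_state(); c=cam("wrist",st); cv2.imwrite("pics/wl.png",im)
hsv=cv2.cvtColor(im,cv2.COLOR_BGR2HSV); m=cv2.inRange(hsv,(8,50,60),(26,255,255)); m[400:]=0
k=max(cv2.findContours(m,cv2.RETR_EXTERNAL,cv2.CHAIN_APPROX_NONE)[0],key=cv2.contourArea)
a=cv2.approxPolyDP(k,8,True)[:,0]; print("wrist poly",[(p.tolist(),ray(c,p,28)[:2].round(1).tolist()) for p in a])
E
python3 bd.py
```

```text
Traceback (most recent call last):
  File "bd.py", line 10, in <module>
    board()
    ~~~~~^^
  File "bd.py", line 6, in board
    k=max(cv2.findContours(M,cv2.RETR_EXTERNAL,cv2.CHAIN_APPROX_NONE)[0],key=cv2.contourArea)
ValueError: max() iterable argument is empty
```

Fence contact at 17 N with both fingers, so the board is flush along the side fence. I'll retract, rise, turn 90° and go to the board's -x end.

Call:
drive_tool(
  increments="-0.01 0 0 0 0.18; -0.02 0 0 0 0.18; -0.02 0 -0.03 0 0.18; -0.02 0 -0.06 0 0.18; -0.02 -0.01 -0.08 7 -0.4; -0.01 -0.03 -0.08 14 -0.53; 0.005 -0.05 -0.08 21 -0.53; 0.02 -0.07 -0.08 28 -0.53; 0.035 -0.082 -0.08 35 -0.53; 0.039 -0.084 -0.08 42 -0.53",
)

```text
time_s: 17.22
tool_pos: [480.6, 124.5, 93.4]
ee_rot: [-0.0, 0.917, 0.399, -0.001]
ft_force: [0.9, 0.2, -0.8]
grip_width: 20.1
grip_force: 0.0
```

Call:
drive_tool(
  increments="0 0 0 7 -0.53; 0 0 0 14 -0.53; 0 0 0 21 -0.53; 0 0 0 28 -0.53; 0 0 0 35 -0.53; 0 0 0 42 -0.53; 0 0 0 48 -0.53; 0 0 0 48 -0.53; 0 0 0 48 -0.53; 0 0 0 48 -0.53",
)

```text
time_s: 18.05
tool_pos: [483.3, 123.4, 93.5]
ee_rot: [-0.0, 1.0, -0.004, 0.0]
ft_force: [0.2, -0.1, 0.4]
grip_width: 19.7
grip_force: 0.0
```

```bash
python3 - <<'E'
from h import *
goto(484,124,13,-0.6)
E
python3 bd.py
```

```text
t 18.05 pos [483.3 123.4  93.5] head -0.5 shift [ 0.0007 -0.0006  0.0805] turn 0.1381649076330973 q6 1.8 tilt [ 0.     -0.0001]
board top view [[513.4, 161.3], [622.0, 161.0], [620.2, 89.2], [511.7, 90.4]]
drum 185 [548.6 -73.3]
wrist poly [([0, 0], [628.4, 291.6]), ([0, 399], [375.6, 356.5]), ([65, 399], [375.2, 308.9]), ([195, 327], [432.9, 207.7]), ([232, 335], [426.5, 182.8]), ([222, 190], [526.2, 181.3]), ([210, 188], [527.5, 188.6]), ([222, 186], [528.7, 181.1]), ([209, 0], [627.4, 179.8])]
```

Call:
drive_tool(
  increments="0 0 0.02 0 -0.53; 0 0 0.045 0 -0.53; 0 0 0.065 0 -0.53; 0 0 0.076 0 -0.53; 0 0 0.08 0 -0.53; 0 0 0.08 0 -0.53; 0.002 0 0.08 0 -0.53; 0.005 0 0.08 0 -0.53; 0.009 0 0.08 0 -0.53; 0.013 0 0.08 0 -0.53",
)

```text
time_s: 18.98
tool_pos: [497.4, 123.6, 14.4]
ee_rot: [-0.0, 1.0, -0.005, 0.001]
ft_force: [0.3, 1.1, -1.4]
grip_width: 19.7
grip_force: 0.0
```

Call:
drive_tool(
  increments="0.005 0 0 0 -0.53; 0.01 0 0 0 -0.53; 0.015 0 0 0 -0.53; 0.02 0 0 0 -0.53; 0.025 0 0 0 -0.53; 0.03 0 0 0 -0.53; 0.035 0 0 0 -0.53; 0.04 0 0 0 -0.53; 0.045 0 0 0 -0.53; 0.048 0 0 0 -0.53",
)

```text
time_s: 19.82
tool_pos: [545.3, 122.9, 13.5]
ee_rot: [-0.0, 1.0, -0.006, 0.0]
ft_force: [-1.1, -0.5, 0.7]
grip_width: 19.7
grip_force: 0.5
```

Call:
drive_tool(
  increments="0.0008 0 0 0 -0.53; 0.0016 0 0 0 -0.53; 0.0024 0 0 0 -0.53; 0.0032 0 0 0 -0.53; 0.004 0 0 0 -0.53; 0.0048 0 0 0 -0.53; 0.0056 0 0 0 -0.53; 0.0064 0 0 0 -0.53; 0.007 0 0 0 -0.53; 0.007 0 0 0 -0.53",
)

```text
time_s: 20.65
tool_pos: [551.2, 122.8, 13.5]
ee_rot: [0.0, 1.0, -0.006, -0.0]
ft_force: [-0.5, 0.6, -0.5]
grip_width: 20.1
grip_force: 0.5
```

Call:
drive_tool(
  increments="0.0005 0 0 0 -0.53; 0.001 0 0 0 -0.53; 0.0015 0 0 0 -0.53; 0.002 0 0 0 -0.53; 0.0025 0 0 0 -0.53; 0.003 0 0 0 -0.53; 0.0035 0 0 0 -0.53; 0.004 0 0 0 -0.53; 0.004 0 0 0 -0.53; 0.004 0 0 0 -0.53",
)

```text
time_s: 21.48
tool_pos: [551.2, 122.6, 13.1]
ee_rot: [0.0, 1.0, -0.006, -0.004]
ft_force: [-13.6, 1.3, 10.4]
grip_width: 20.2
grip_force: 6.5
```

Far fence contact at 13.6 N. I'll retract and go back for a light finishing push on the long side.

Call:
drive_tool(
  increments="-0.01 0 0 0 -0.53; -0.02 0 0 0 -0.53; -0.02 0 -0.03 0 -0.53; -0.02 0 -0.06 0 -0.53; -0.02 0 -0.08 -7 0; 0 0.02 -0.08 -14 0.18; 0.02 0.04 -0.08 -21 0.18; 0.04 0.06 -0.08 -28 0.18; 0.055 0.075 -0.08 -35 0.18; 0.06 0.08 -0.08 -42 0.18",
)

```text
time_s: 22.32
tool_pos: [616.9, 39.9, 94.0]
ee_rot: [0.001, 0.935, 0.355, 0.002]
ft_force: [0.3, -0.1, 0.7]
grip_width: 50.3
grip_force: 0.0
```

Call:
drive_tool(
  increments="0 0 0 -7 0.18; 0 0 0 -14 0.18; 0 0 0 -21 0.18; 0 0 0 -28 0.18; 0 0 0 -35 0.18; 0 0 0 -42 0.18; 0 0 0 -48 0.18; 0 0 0 -48 0.18; 0 0 0 -48 0.18; 0 0 0 -48 0.18",
)

```text
time_s: 23.15
tool_pos: [614.3, 42.1, 93.5]
ee_rot: [0.0, 0.712, 0.702, 0.0]
ft_force: [0.1, 0.5, -0.4]
grip_width: 50.2
grip_force: 0.0
```

```bash
python3 - <<'E'
from h import *
goto(612,62,13,89.4)
E
python3 bd.py
```

```text
t 23.15 pos [614.3  42.1  93.5] head 89.2 shift [ 0.0199 -0.0026  0.0805] turn -0.2072701911086483 q6 0.06 tilt [-0.      0.0004]
board top view [[639.4, 157.9], [646.2, 155.9], [642.1, 143.1], [635.3, 145.1]]
drum 194 [548.8 -73.9]
wrist poly [([166, 0], [534.9, 185.8]), ([167, 11], [534.8, 180.6]), ([458, 10], [691.6, 179.1]), ([430, 323], [690.3, -7.9]), ([454, 341], [708.0, -21.9]), ([501, 335], [740.0, -17.7]), ([594, 399], [814.6, -71.0]), ([610, 371], [821.3, -47.4]), ([606, 399], [823.4, -71.1]), ([639, 399], [847.5, -71.4]), ([639, 0], [788.0, 182.5])]
```

Call:
drive_tool(
  increments="0 0 0.02 0 0.18; 0 0 0.045 0 0.18; 0 0 0.065 0 0.18; 0 0 0.076 0 0.18; 0 0 0.08 0 0.18; 0.005 0 0.08 0 0.18; 0.012 0 0.08 0 0.18; 0.02 0 0.08 0 0.18; 0.028 0 0.08 0 0.18; 0.033 0 0.08 0 0.18",
)

```text
time_s: 24.08
tool_pos: [615.4, 76.6, 14.5]
ee_rot: [0.001, 0.711, 0.703, 0.001]
ft_force: [0.0, -0.1, -0.9]
grip_width: 50.2
grip_force: 0.0
```

Call:
drive_tool(
  increments="0.0008 0 0 0 0.18; 0.0016 0 0 0 0.18; 0.0024 0 0 0 0.18; 0.0032 0 0 0 0.18; 0.004 0 0 0 0.18; 0.0048 0 0 0 0.18; 0.0056 0 0 0 0.18; 0.0062 0 0 0 0.18; 0.0066 0 0 0 0.18; 0.0066 0 0 0 0.18",
)

```text
time_s: 24.92
tool_pos: [614.7, 80.3, 13.4]
ee_rot: [0.0, 0.711, 0.703, -0.001]
ft_force: [0.1, -7.4, 0.1]
grip_width: 50.4
grip_force: 3.8
```

Call:
drive_tool(
  increments="-0.005 0 0 0 0.18; -0.015 0 0 0 0.18; -0.025 0 0 0 0.18; -0.025 0 -0.03 0 0.18; -0.025 0 -0.06 0 0.18; -0.025 0 -0.1 0 0.18; -0.05 -0.02 -0.13 0 0.18; -0.08 -0.05 -0.16 0 0.18; -0.11 -0.08 -0.19 0 0.18; -0.14 -0.11 -0.2 0 0.18",
)

```text
time_s: 25.75
tool_pos: [519.3, -42.9, 207.6]
ee_rot: [0.001, 0.711, 0.703, 0.001]
ft_force: [0.3, -0.6, -0.2]
grip_width: 50.3
grip_force: 0.0
```

Call:
drive_tool(
  increments="-0.03 -0.02 0 0 0.18; -0.06 -0.04 0 0 0.18; -0.09 -0.06 0 0 0.18; -0.12 -0.06 0 0 0.18; -0.15 -0.06 0 0 0.18; -0.18 -0.06 0 0 0.18; -0.2 -0.06 0 0 0.18; -0.2 -0.06 0 0 0.18; -0.2 -0.06 0 0 0.18; -0.2 -0.06 0 0 0.18",
)

```text
time_s: 26.58
tool_pos: [456.2, -240.8, 204.9]
ee_rot: [-0.0, 0.711, 0.703, 0.0]
ft_force: [-0.2, 0.7, 0.8]
grip_width: 50.5
grip_force: 0.0
```

```bash
python3 bd.py | head -2; python3 - <<'E'
from h import *
goto(0,0,0)
im=env.get_image("top")[:,:,::-1].copy(); c=cam("top")
# seam profiles: board->far fence at column of board, board->side fence along row
a=cv2.imread("pics/top0.png")
for P in ((616,125),(590,125),(640,125)):
    u,v=proj(c,(*P,28)); print("row",int(v),[tuple(int(q) for q in x) for x in im[int(round(v)),255:275]])
u,v=proj(c,(616,125,28)); print("col",int(u),[tuple(int(q) for q in x) for x in im[196:214,int(round(u))]])
d=np.abs(im.astype(int)-a).max(2)>40; d[:, :120]=False
n,l,s,_=cv2.connectedComponentsWithStats(d.astype(np.uint8)); print([x.tolist() for x in s[1:] if x[4]>25])
E
```

```text
board top view [[562.3, 161.2], [674.1, 160.7], [672.2, 88.5], [560.4, 89.9]]
drum 177 [548.7 -73.5]
t 26.68 pos [ 456.5 -240.1  205. ] head 89.4 shift [ 0.2354 -0.4589  0.2053] turn None q6 -0.5 tilt [ 0.0005 -0.0004]
row 225 [(81, 85, 85), (78, 82, 83), (72, 75, 77), (118, 118, 116), (107, 108, 107), (83, 108, 115), (98, 132, 140), (97, 130, 140), (97, 131, 139), (97, 130, 140), (95, 128, 139), (91, 122, 138), (88, 117, 137), (88, 118, 138), (90, 121, 138), (94, 125, 139), (94, 128, 139), (95, 129, 138), (98, 131, 140), (97, 132, 140)]
row 235 [(144, 144, 142), (144, 144, 141), (142, 143, 140), (119, 120, 119), (82, 94, 101), (87, 115, 127), (95, 129, 139), (97, 130, 139), (96, 130, 138), (94, 127, 140), (88, 119, 138), (87, 118, 137), (88, 118, 138), (89, 120, 138), (91, 123, 138), (95, 128, 138), (98, 130, 140), (96, 128, 138), (98, 132, 139), (98, 132, 139)]
row 215 [(142, 143, 140), (143, 144, 141), (143, 143, 141), (143, 143, 141), (120, 121, 120), (76, 82, 86), (81, 108, 116), (95, 129, 139), (97, 130, 140), (97, 131, 141), (95, 129, 139), (93, 126, 139), (88, 120, 137), (87, 117, 137), (87, 118, 137), (90, 121, 137), (92, 124, 139), (95, 127, 139), (96, 130, 140), (99, 134, 140)]
col 274 [(115, 132, 139), (144, 144, 141), (143, 143, 140), (143, 143, 140), (143, 143, 142), (142, 142, 140), (128, 129, 126), (80, 96, 99), (95, 130, 138), (96, 130, 140), (96, 130, 139), (96, 131, 139), (96, 130, 139), (98, 132, 140), (96, 131, 139), (98, 133, 140), (97, 131, 139), (97, 131, 138)]
[[259, 204, 30, 43, 177], [261, 226, 29, 24, 81], [420, 231, 16, 15, 189], [414, 233, 20, 22, 161], [267, 237, 283, 243, 17294], [345, 242, 22, 21, 182], [120, 379, 137, 101, 5525], [312, 431, 30, 9, 131], [257, 473, 10, 7, 40]]
```

```bash
python3 -c "
from bench import env
print(env.finish_job())"
```

```text
the job is handed in; nothing more can be done
None
```

The job is handed in, with no verdict returned: the orange drum is fully down on the drive cross, and the board was then slid flush and square into the fence corner, by contact force and the top-camera check.

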